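# Shut and latch the dust-tight specimen case

## Task

Put the specimen case away dust-tight: lower its open lid onto the rubber seal, press the bar of the latch's wire loop over the keeper lip on the lid so that it drops in behind the lip, then press the latch lever fully down until it is home, so that it pulls the lid tight and stays down by itself. Be gentle, never pushing on the case, lid or latch with more than 30 N, leave the other things on the table where they are, and let go at the end.

Things in the scene. Friction and masses are not known exactly. Their poses are not given: they have to be found in the camera images.
- case: the specimen case, a plastic box fixed to the table, 180 (x) by 240 (y) mm, rim 100 mm high. Origin: centre of its underside. Its -x side is the front, with the latch (roughly facing the robot); the lid hinge runs along y at x = +90, z = 105.5 mm. A pedestal 60 mm deep (x -150 to -90 mm), 44 mm wide (y +-22) and 50 mm high carries the latch in front of the front wall.
- lid (a joint): opening angle of the lid, rad. 0: pulled tight, level; 0.03: rests on the uncompressed seal strip on the front rim. Starts at 0.35 to 0.8; a stiff hinge holds it where it is left (1 to 2 N at the front edge moves it). Below 0.03 the seal pushes back 2.2 N per mm at the front edge, some 12 N at 0; end stop at -0.014.
- lid_edge (a point): point on the lid's top surface on its centre line, 12 mm behind the lid's front edge and 170 mm from the hinge line, a good place to push the lid shut. Its axes are the lid's: x towards the hinge, z out of the lid's top. The lid is a plate 182 x 244 x 5 mm.
- keeper (a point): middle of the top of the keeper lip: a steel tongue 36 mm wide (along y) sticks out 16 mm beyond the lid's front edge, level with the lid, and ends in an upright lip 36 mm wide, 4 mm thick, rounded on top, 8 mm above the lid's top. 196 mm in front of the hinge line; the axes are the lid's.
- keeper_seat (a point): where the centre of the bail bar sits when hooked and pulled tight: directly behind (on the hinge side of) the lip, 4.5 mm towards the hinge from the lip's middle and 2.5 mm above the tongue's top. Between this seat and the lid's front edge, and on over the lid, the surface is flat. The axes are the lid's.
- lever_pivot (a point): axis of the latch lever (along the case's y) on the pedestal, at x = -130.4, z = 76 mm in the case's frame; its axes are the case's.
- lever (a joint): angle of the steel latch lever, rad. 0: fully open (starts 0 to 0.06), handle 40 deg from upright, leaning to the case's -x; grows as the handle is swung out and down, to 1.309 (hard stop), where it points to the case's -x and 25 deg below level. About 2 N at the end moves it when free, up to 7 N when pulling the lid; past about 1.17 it is over centre and stays by itself.
- lever_end (a point): the free end of the lever, 68 mm from the pivot; the handle is a flat plate 5 mm thick, 30 mm wide (along y) over its last 32 mm, 22 mm wide nearer the pivot.
- bail (a joint): angle of the wire bail relative to the lever, rad. 0 (with the lever at 0): standing, 8 deg past upright, leaning towards the lever; starts 0 to 0.08. It grows as the bail swings towards the lid. Loose: pushed past upright it falls onto the keeper lip by its own weight. Its arms end on a pin in the lever, 12 mm from the lever pivot.
- bail_bar (a point): middle of the cross bar (along the case's y) of the bail, a loop of 5 mm steel wire, 55 mm wide, its arms 57 mm long. It is just too short to swing past the lip while the lid rests on the seal: the bar lands on top of the lip and must be pushed down (some 5 to 12 N) and towards the hinge, which presses lip and seal down 2 to 4 mm, until it drops in behind.
- jar: bystander, to be left alone: a screw-top specimen jar, 56 mm across, 75 mm tall; origin at the centre of its underside.
- petri: bystander, to be left alone: a closed petri dish, 92 mm across, 17 mm tall; origin at the centre of its underside.
- slidebox: bystander, to be left alone: a small wooden box 85 x 60 x 28 mm; origin at the centre of its underside.
- tub: bystander, to be left alone: a clear open tub 130 x 100 x 55 mm; origin at the centre of its underside.
- tray: bystander, to be left alone: a shallow open tray 220 x 140 x 25 mm; origin at the centre of its underside.
- stain: bystander, to be left alone: a dropper bottle, 32 mm across, 77 mm tall; origin at the centre of its underside.
- eraser: bystander, to be left alone: a rubber eraser 50 x 20 x 12 mm; origin at the centre of its underside.

How it is judged:
By the outcome, as a careful person would: the job done as asked, in the order asked, and still so for the second after the job is handed in, with the robot touching nothing.
It also fails if it takes over 61 s, if anything falls off the work surface, if the arm or the gripper's body presses on something with over 40 N, if the wrist force passes 120 N, or if a joint passes its speed limit or range.

## Robot

A 6-joint arm with a two-finger parallel gripper is mounted at the origin on the work surface. World frame = base frame: x ahead of the robot, y to its left, z up, the work surface at z = 0. Lengths are in m, angles in rad, forces in N, time in s.
With the tool pointing down it reaches from about 0.375 to 0.9 m from the base axis. Payload 3.1 kg.
Tool frame: the origin (TCP) lies between the finger pads; the fingertips stand 11 mm ahead of it and the grasp point (between the pads) lies 8 mm behind it; z points along the fingers, y is the line along which they close (so a half turn about z gives the same grasp; the last joint's range is limited). The gripper opens to 87 mm and grips with 3 to 60 N. Pads are 19 mm wide; open, the fingers measure 117 mm over their backs; the gripper's body (75 mm by 190 mm) begins 51 mm behind the grasp point.
Start: joints at [-1.329, 0.527, 1.433, -0, 1.181, -0.178], TCP at [0.255, -0.571, 0.234] pointing down, gripper open.
Joint ranges: [-3.08, 3.08], [-0.75, 2.2], [0.22, 2.44], [-1.43, 4.57], [0, 2.65], [-2.85, 2.85]. Speed limits (rad/s): [2.79, 2.79, 3.14, 3.14, 3.14, 3.14].

## Interface

Orientations are given as a unit quaternion [w, x, y, z].
In Python, from plant import arm gives the robot as it stands. The module is installed in compiled form; this text tells all that it offers.
- The arm moves only by the tool move_arm, never from a script. Its argument "motion" is a list that holds one entry, the list of rows, each a list of 5 numbers: the shift along the tool's x, y, z in m, then the turn about the tool's z in degrees, then the closure, from -1 (fully open) to 1 (shut). A call has 1 to 5 rows; each row is the pose to reach, as a shift and turn from the pose commanded when the call began, along the tool's axes at that moment; what a row does not reach only later rows make up. A row lasts 1/12 s, in which the tool goes at most 41.7 mm and 7.16 degrees, less where a joint would pass 70% of its speed; a pose out of reach is approached as far as the arm can. A call with a gripper value outside its range is refused whole. The fingers move at their own pace and stop on an object; "grip_force" is the grip in N (left out, the last holds). Time passes only in rows, so rows that repeat a pose let the fingers close. It gives the time, the measured TCP pose, the force, the opening and the grip force at its end, in the units of the state.
- arm.state(): the state, without advancing time (a new reading comes with each control period).
- arm.read_camera(name): name is "scene" or "top" or "wrist"; returns a dict with "color" (420x560x3 uint8, blue, green, red), "range_z" (420x560 float32, m along the optical axis (not along the pixel's ray), 0 where there is no reading), "camera_matrix" (3x3 intrinsics, pixels), "k1" (the pictures are not rectified: a ray, as slopes to the right and down, at radius r is drawn at 1 + k1 r^2 times it, then the intrinsics apply), "T" (4x4, takes a point from camera to world coordinates). Camera axes: x right, y down, z forward; pixel columns grow to the right and rows downward; lengths in m; the calibration is good to about 2 mm. A picture is of the moment at which its call begins.
- arm.close_job(): hands the job in; it is judged then, once.
The state is a dict: "time_s": time; "joints": joint angles; "dq": joint speeds; "effort": joint torques, N m; "tool_pos": TCP position; "tool_rot": TCP orientation; "contact_force": force on the tool from outside, world axes, zero at the start; "torque": the same for the moment, N m; "opening": finger opening in m; "gripper_force": force on a finger pad.
Only numpy, scipy, OpenCV 4.12 (cv2) and the standard library are available. Lean on these libraries where they do the work, as an engineer would, in place of code of your own. Each camera call takes 0.05 s, during which the arm holds its last target. There are 200 camera calls.

## Working session

There is one attempt and no reset: what is moved stays moved. The work goes in short steps, Python scripts to look and compute and a tool call to move; the robot and the scene stay as the last step left them, time stands still between calls to the robot, and variables do not carry over. Pictures are saved under pics/ and viewed, at most 10 in all, crops included, and the job is handed in when it is done.

Besides the shell and the picture viewer there is one more tool, called as name([rows], argument=value, ...), one row to a line, values as JSON. move_arm: Moves the arm, as the interface text tells. Its arguments: {"type":"object","properties":{"motion":{"type":"array"},"grip_force":{"type":"number"}},"required":["motion"]}

```bash
mkdir -p pics; cat > h.py <<'E'
import numpy as np, cv2
from plant import arm
def cam(n):
    c=arm.read_camera(n); return c
def pts(c):
    K=c["camera_matrix"];h,w=c["range_z"].shape
    u,v=np.meshgrid(np.arange(w),np.arange(h))
    p=cv2.undistortPoints(np.stack([u,v],-1).reshape(-1,1,2).astype(float),K,np.array([c["k1"],0,0,0,0.])).reshape(h,w,2)
    z=c["range_z"].astype(float)
    P=np.dstack([p[...,0]*z,p[...,1]*z,z]);T=c["T"]
    W=P@T[:3,:3].T+T[:3,3]; W[z==0]=np.nan
    return W
E
python3 - <<'E'
from h import *
s=arm.state();print({k:np.round(v,3) for k,v in s.items()})
ims=[]
for n in("scene","top"):
    c=cam(n);cv2.imwrite(f"pics/{n}0.png",c["color"]);np.save(n+"0.npy",pts(c));print(n,c["T"].round(3),c["camera_matrix"],c["k1"])
E
```

```text
{'time_s': np.float64(0.0), 'joints': array([-1.329,  0.528,  1.434, -0.   ,  1.181, -0.178]), 'dq': array([ 0.001, -0.001,  0.   , -0.001, -0.001, -0.   ]), 'effort': array([ 1.0000e-03, -4.4004e+01, -1.7659e+01,  6.4000e-02,  5.8000e-02,
       -0.0000e+00]), 'tool_pos': array([ 0.255, -0.57 ,  0.233]), 'tool_rot': array([-0.001,  0.978,  0.208, -0.   ]), 'contact_force': array([ 0.071, -0.751,  0.072]), 'torque': array([0.072, 0.04 , 0.024]), 'gripper_force': np.float64(0.0), 'opening': np.float64(0.087)}
scene [[ 0.906  0.312 -0.287  1.09 ]
 [ 0.423 -0.694  0.582 -1.166]
 [-0.017 -0.649 -0.761  1.542]
 [ 0.     0.     0.     1.   ]] [[542.74412298   0.         277.43409753]
 [  0.         542.74412298 200.25737228]
 [  0.           0.           1.        ]] -0.1834272810565087
top [[ 0.012 -0.998  0.067  0.469]
 [-1.    -0.013 -0.021 -0.031]
 [ 0.022 -0.067 -0.998  1.253]
 [ 0.     0.     0.     1.   ]] [[402.68135886   0.         278.40603727]
 [  0.         402.68135886 202.05039339]
 [  0.           0.           1.        ]] -0.04331200745759039
```

View pics/scene0.png

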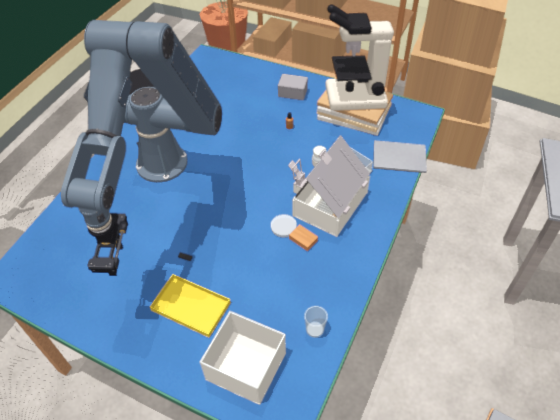

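View pics/top0.png

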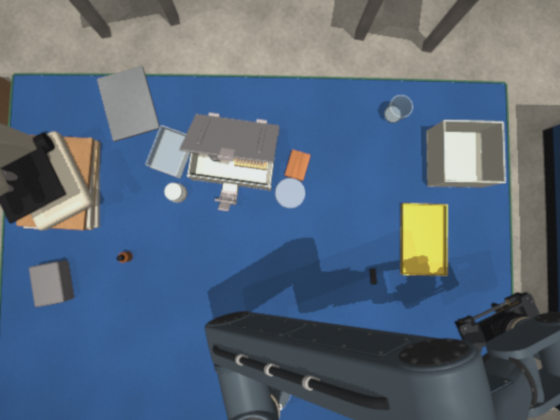

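The scene view shows the open case at about (335,190), with its latch at (298,172), the jar at (320,155) and the petri dish at (284,226). In the top view the lid is at (230,135), the keeper at (227,155), the latch at (228,197), the jar at (175,192) and the petri dish at (290,193).

```bash
python3 - <<'E'
from h import *
im=cv2.imread("pics/top0.png");W=np.load("top0.npy")
cv2.imwrite("pics/crop.png",np.vstack([cv2.resize(im[100:220,150:310],None,fx=4,fy=4,interpolation=2)]))
for v in range(108,216,6):
    print(v,[tuple((W[v,u]*1000).round().astype(int)) if np.isfinite(W[v,u,0]) else 0 for u in (175,192,200,212,220,228,236,250,265,272,290)])
S=np.load("scene0.npy");si=cv2.imread("pics/scene0.png")
cv2.imwrite("pics/crops.png",cv2.resize(si[125:240,265:390],None,fx=5,fy=5,interpolation=2))
for v in range(155,200,3):
    print(v,[tuple((S[v,u]*1000).round().astype(int)) if np.isfinite(S[v,u,0]) else 0 for u in range(288,312,3)])
E
```

```text
108 [(np.int64(847), np.int64(272), np.int64(2)), (np.int64(847), np.int64(218), np.int64(3)), (np.int64(848), np.int64(193), np.int64(1)), (np.int64(848), np.int64(155), np.int64(2)), (np.int64(847), np.int64(130), np.int64(6)), (np.int64(851), np.int64(106), np.int64(-5)), (np.int64(850), np.int64(80), np.int64(0)), (np.int64(851), np.int64(35), np.int64(-2)), (np.int64(851), np.int64(-12), np.int64(2)), (np.int64(852), np.int64(-34), np.int64(0)), (np.int64(852), np.int64(-91), np.int64(2))]
114 [(np.int64(829), np.int64(273), np.int64(-4)), (np.int64(828), np.int64(218), np.int64(1)), (np.int64(829), np.int64(193), np.int64(-1)), (np.int64(798), np.int64(139), np.int64(108)), (np.int64(829), np.int64(129), np.int64(4)), (np.int64(831), np.int64(105), np.int64(-3)), (np.int64(831), np.int64(79), np.int64(0)), (np.int64(831), np.int64(35), np.int64(2)), (np.int64(833), np.int64(-12), np.int64(-2)), (np.int64(833), np.int64(-35), np.int64(0)), (np.int64(833), np.int64(-92), np.int64(0))]
120 [(np.int64(809), np.int64(272), np.int64(-1)), (np.int64(809), np.int64(218), np.int64(0)), 
[... 12866 characters left out ...]
t64(59), np.int64(-1)), (np.int64(543), np.int64(62), np.int64(1)), (np.int64(554), np.int64(65), np.int64(3)), (np.int64(600), np.int64(-15), np.int64(109)), (np.int64(604), np.int64(5), np.int64(90)), (np.int64(603), np.int64(35), np.int64(58)), (np.int64(609), np.int64(49), np.int64(45)), (np.int64(610), np.int64(78), np.int64(16))]
197 [(np.int64(538), np.int64(47), np.int64(-3)), (np.int64(549), np.int64(48), np.int64(1)), (np.int64(591), np.int64(-20), np.int64(94)), (np.int64(596), np.int64(-4), np.int64(79)), (np.int64(602), np.int64(8), np.int64(69)), (np.int64(602), np.int64(37), np.int64(39)), (np.int64(606), np.int64(56), np.int64(20)), (np.int64(611), np.int64(76), np.int64(1))]
```

View pics/crop.png

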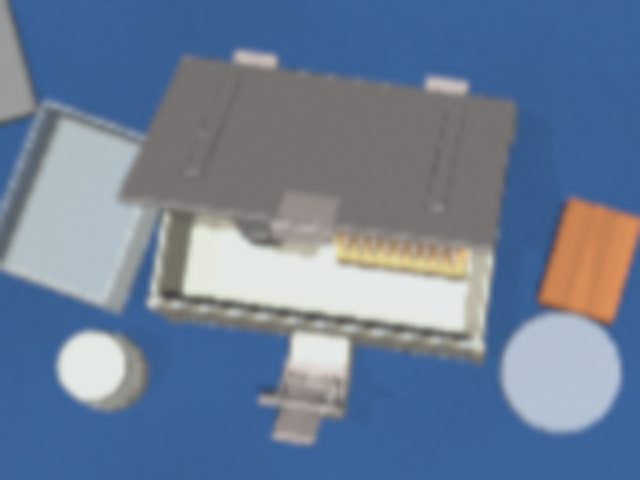

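View pics/crops.png

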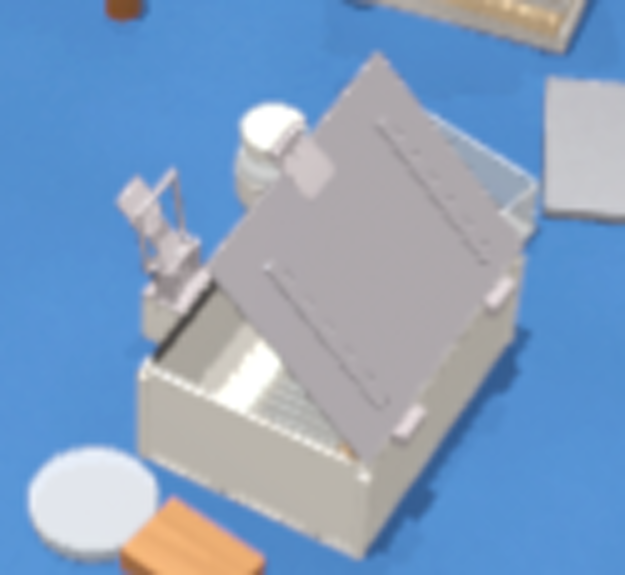

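The crops show the lid front edge with the keeper in the middle, and the latch bail and lever standing on the pedestal. The jar and petri dish stand clear on either side of the latch. Next I fit the lid plane to get the case pose.

```bash
python3 - <<'E'
from h import *
for n in("top","scene"):
    im=cv2.imread(f"pics/{n}0.png").astype(int);W=np.load(n+"0.npy")
    hsv=cv2.cvtColor(im.astype(np.uint8),cv2.COLOR_BGR2HSV)
    m=(np.nan_to_num(W[...,2])>100)|False
    m=(W[...,2]>.100)&(W[...,2]<.29)&(W[...,0]>.55)&(W[...,0]<.84)&(W[...,1]>-.1)&(W[...,1]<.24)&(hsv[...,1]<60)
    m&=(W[...,0]>.63)|(W[...,2]>.13)
    m&=~((W[...,0]<.6))
    P=W[m];
    for _ in range(6):
        c=P.mean(0);nn=np.linalg.svd(P-c,full_matrices=False)[2][2];nn*=np.sign(nn[2])
        d=(W[m]-c)@nn;P=W[m][abs(d)<.012]
    a=np.arctan2(np.hypot(nn[0],nn[1]),nn[2]);psi=np.arctan2(nn[1],nn[0]);print(n,len(P),"a",a,"psi",psi)
    ex=np.array([np.cos(a)*np.cos(psi),np.cos(a)*np.sin(psi),-np.sin(a)]);ey=np.cross(nn,ex)
    q=np.c_[(P-c)@ex,(P-c)@ey].astype(np.float32)
    (cx,cy),sz,ang=cv2.minAreaRect(q);print("rect",cx,cy,sz,ang,np.percentile(q,[0,.3,1,99,99.7,100],0).round(3).tolist(),c)
    # depth residual-free: pixel footprint mask, keeper
    u=np.where(m);print("px",u[0].min(),u[0].max(),u[1].min(),u[1].max())
    # hinge: plane z=0.108 along centreline
    yc=(np.percentile(q[:,1],.3)+np.percentile(q[:,1],99.7))/2
    p0=c+ey*yc; h=p0+ex*((p0[2]-.108)/np.sin(a));print("hinge mid est",h,"psi deg",np.degrees(psi))
    R=np.array([[np.cos(psi),np.sin(psi)],[-np.sin(psi),np.cos(psi)]])
    cc=h[:2]-R.T@[.09,0];print("case origin est",cc)
    M=(W[...,0]>.46)&(W[...,0]<.86)&(W[...,1]>-.1)&(W[...,1]<.26)&(W[...,2]>.035)&(W[...,2]<.17)
    L=(W[M]-[*cc,0]);L=np.c_[L[:,:2]@R.T,L[:,2]]*1000
    s=L[(L[:,0]<-100)&(abs(L[:,1])<60)];s=s[np.argsort(s[:,0])];print(s.round().astype(int).tolist()[:110])
    fw=L[(L[:,0]>-100)&(L[:,0]<-70)];print("front x med",np.median(fw[:,0]),"y",np.percentile(fw[:,1],[1,99]),np.percentile(fw[:,2],[5,99]))
E
```

```text
top 3583 a 0.764614969884679 psi -0.12525309351066924
rect 0.004799388349056244 9.894371032714844e-05 (0.24454447627067566, 0.20952869951725006) 89.76425170898438 [[-0.1, -0.122], [-0.098, -0.121], [-0.097, -0.119], [0.104, 0.119], [0.108, 0.121], [0.11, 0.123]] [0.71309775 0.07543292 0.17657461]
px 113 170 179 278
hinge mid est [0.78401228 0.06641201 0.108     ] psi deg -7.176473629118787
case origin est [0.69471733 0.07765533]
[[-177, 5, 126], [-176, 2, 127], [-176, -1, 132], [-175, -4, 129], [-175, -6, 127], [-175, 14, 127], [-175, -9, 127], [-175, 11, 127], [-174, -12, 131], [-174, 8, 127], [-174, -15, 129], [-174, 5, 128], [-173, 2, 130], [-173, 0, 124], [-173, -3, 126], [-172, -6, 129], [-172, 15, 122], [-172, -8, 125], [-172, 11, 127], [-171, -11, 126], [-171, 8, 127], [-171, 6, 126], [-171, -14, 123], [-171, 3, 127], [-170, 1, 124], [-170, -2, 120], [-169, -5, 123], [-169, -8, 123], [-169, 13, 120], [-169, 9, 124], [-168, -10, 121], [-168, -13, 121], [-168, 7, 122], [-168, 4, 120], [-167, 1, 123], [-167, -2, 123], [-166, -4, 119], [-166, 13, 120], [-166, -7, 117], [-166, -10,
[... 2974 characters left out ...]
149, 25, 113], [-149, -10, 144], [-149, 10, 141], [-149, -24, 114], [-149, -11, 139], [-149, -10, 107], [-149, -16, 48], [-149, -24, 109], [-149, 3, 95], [-149, -25, 121], [-148, 24, 125], [-148, 32, 86], [-148, -4, 102], [-148, 23, 136], [-148, -26, 133], [-148, -5, 140], [-148, -26, 101], [-148, -26, 143], [-148, 31, 82], [-147, -27, 108], [-147, -28, 98], [-147, 21, 112], [-147, -13, 52], [-147, 7, 87], [-147, 29, 101], [-146, 21, 97], [-146, -1, 90], [-146, -8, 85], [-146, -22, 50], [-145, -2, 97], [-145, -23, 100], [-145, -16, 77], [-145, -16, 39], [-145, 26, 77], [-145, -24, 85], [-145, -24, 41]]
front x med -86.39986803994024 y [-125.08757469    2.53156659] [ 39.69867426 114.50270803]
```

The two views agree on the case pose: origin about (0.696, 0.077), yaw about -7.3°, lid angle about 0.765. In the case frame the lever end (-176, 127 mm) and bail bar (-151, 138 mm) match the sizes given. I'll align the tool with the case axes, then go above the lid edge.

move_arm([
  [[0, 0, -0.02, 7, 1], [0, 0, -0.04, 14, 1], [0, 0, -0.055, 21, 1], [0, 0, -0.055, 28, 1], [0, 0, -0.055, 31.3, 1]],
], grip_force=20)

```text
time_s: 0.52
tool_pos: [0.2549, -0.5712, 0.2896]
tool_rot: [0.001, 0.998, -0.066, 0.0]
contact_force: [0.6, 0.9, -0.3]
opening: 0.0614
gripper_force: 0.0
```

move_arm([
  [[0.016, -0.035, 0, 0, 1], [0.032, -0.07, 0, 0, 1], [0.048, -0.105, 0, 0, 1], [0.064, -0.14, 0, 0, 1], [0.08, -0.175, 0, 0, 1]],
])

```text
time_s: 0.93
tool_pos: [0.3566, -0.4053, 0.2881]
tool_rot: [-0.001, 0.998, -0.064, -0.0]
contact_force: [0.6, -0.6, -0.2]
opening: 0.0282
gripper_force: 0.0
```

move_arm([
  [[0.016, -0.035, 0, 0, 1], [0.032, -0.07, 0, 0, 1], [0.048, -0.105, 0, 0, 1], [0.064, -0.14, 0, 0, 1], [0.08, -0.175, 0, 0, 1]],
])

```text
time_s: 1.35
tool_pos: [0.458, -0.2417, 0.2883]
tool_rot: [-0.0, 0.998, -0.063, -0.0]
contact_force: [-0.1, -0.2, 0.6]
opening: 0.002
gripper_force: 0.0
```

move_arm([
  [[0.016, -0.035, 0, 0, 1], [0.032, -0.07, 0, 0, 1], [0.048, -0.105, 0, 0, 1], [0.064, -0.14, 0, 0, 1], [0.08, -0.175, 0, 0, 1]],
])

```text
time_s: 1.77
tool_pos: [0.5594, -0.0782, 0.2882]
tool_rot: [-0.0, 0.998, -0.063, -0.0]
contact_force: [0.9, 0.4, -0.0]
opening: 0.0004
gripper_force: 0.0
```

move_arm([
  [[0.02, -0.035, 0, 0, 1], [0.04, -0.07, 0, 0, 1], [0.06, -0.105, 0, 0, 1], [0.08, -0.14, 0, 0, 1], [0.084, -0.174, 0, 0, 1]],
])

```text
time_s: 2.18
tool_pos: [0.6671, 0.0834, 0.2877]
tool_rot: [0.0, 0.998, -0.063, 0.001]
contact_force: [0.1, 0.1, 0.8]
opening: 0.0001
gripper_force: 0.0
```

```bash
cat >> h.py <<'E'
PSI=-.127;C0=np.array([.696,.077])
def tip():
    s=arm.state();p=s["tool_pos"];d=p[:2]-C0;c,n=np.cos(PSI),np.sin(PSI)
    w,x,y,z=s["tool_rot"];yaw=2*np.degrees(np.arctan2(y,x))
    print("t",round(float(s["time_s"]),2),"tip case mm",(np.array([c*d[0]+n*d[1],-n*d[0]+c*d[1],p[2]-.011])*1000).round(1),"yaw",round(yaw,1),"F",np.round(s["contact_force"],1),"op",s["opening"],"j",np.round(s["joints"],2))
E
python3 - <<'E'
from h import *
tip()
c=cam("wrist");print(c["T"].round(3));cv2.imwrite("pics/w1.png",c["color"])
E
```

```text
t 2.18 tip case mm [-29.5   2.7 276.7] yaw -7.3 F [0.1 0.1 0.8] op 0.00013538175144118918 j [-0.04  0.54  1.24 -0.    1.35  1.66]
[[-0.126 -0.951 -0.283  0.745]
 [-0.992  0.121  0.036  0.073]
 [-0.     0.285 -0.959  0.441]
 [ 0.     0.     0.     1.   ]]
```

move_arm([
  [[0, 0.002, 0.03, 0, 1], [0, 0.003, 0.045, 0, 1], [-0.002, 0.003, 0.057, 0, 1], [-0.009, 0.003, 0.067, 0, 1], [-0.016, 0.003, 0.077, 0, 1]],
])

```text
time_s: 2.65
tool_pos: [0.6482, 0.0809, 0.2105]
tool_rot: [-0.0, 0.998, -0.063, 0.0]
contact_force: [2.2, 0.7, 0.6]
opening: 0.0005
gripper_force: 0.6
```

move_arm([
  [[-0.006, 0, 0.01, 0, 1], [-0.011, 0, 0.02, 0, 1], [-0.015, 0, 0.03, 0, 1], [-0.018, 0, 0.04, 0, 1], [-0.021, 0, 0.05, 0, 1]],
])

```text
time_s: 3.07
tool_pos: [0.6267, 0.0835, 0.1608]
tool_rot: [-0.0, 0.998, -0.063, -0.0]
contact_force: [-0.1, -0.6, 1.5]
opening: 0.0006
gripper_force: 0.5
```

move_arm([
  [[-0.003, 0, 0.009, 0, 1], [-0.006, 0, 0.017, 0, 1], [-0.009, 0, 0.025, 0, 1], [-0.01, 0, 0.03, 0, 1], [-0.011, 0, 0.033, 0, 1]],
])

```text
time_s: 3.48
tool_pos: [0.6158, 0.0849, 0.1276]
tool_rot: [0.0, 0.998, -0.063, -0.001]
contact_force: [-0.1, -0.8, 0.7]
opening: 0.0006
gripper_force: 0.3
```

```bash
python3 - <<'E'
from h import *
tip()
E
```

```text
t 3.48 tip case mm [-80.6  -2.3 116.6] yaw -7.2 F [-0.1 -0.8  0.7] op 0.0005517785196295536 j [-0.04  0.65  1.53 -0.    0.96  1.65]
```

Closing well. Next I press slowly until the seal pushes back.

move_arm([
  [[0, 0, 0.001, 0, 1], [0, 0, 0.002, 0, 1], [0, 0, 0.003, 0, 1], [0, 0, 0.004, 0, 1], [0, 0, 0.004, 0, 1]],
])

```text
time_s: 3.9
tool_pos: [0.6164, 0.0849, 0.1246]
tool_rot: [-0.0, 0.998, -0.063, 0.0]
contact_force: [-0.1, -0.4, 0.3]
opening: 0.0004
gripper_force: 0.0
```

move_arm([
  [[0, 0, 0.001, 0, 1], [0, 0, 0.001, 0, 1]],
])

```text
time_s: 4.07
tool_pos: [0.6165, 0.0849, 0.1238]
tool_rot: [-0.0, 0.998, -0.063, 0.0]
contact_force: [-0.1, -0.4, 1.1]
opening: 0.0008
gripper_force: 0.7
```

```bash
python3 - <<'E'
from h import *
tip()
E
```

```text
t 4.07 tip case mm [-79.9  -2.2 112.8] yaw -7.2 F [-0.1 -0.4  1.1] op 0.0007694094105545155 j [-0.04  0.66  1.53  0.    0.95  1.65]
```

move_arm([
  [[0, 0, 0.001, 0, 1], [0, 0, 0.001, 0, 1]],
])

```text
time_s: 4.23
tool_pos: [0.6165, 0.0849, 0.1229]
tool_rot: [-0.0, 0.998, -0.063, 0.0]
contact_force: [-0.5, 0.9, 3.1]
opening: 0.0002
gripper_force: 1.6
```

move_arm([
  [[0, 0, 0.001, 0, 1], [0, 0, 0.001, 0, 1], [0, 0, 0.001, 0, 1]],
])

```text
time_s: 4.48
tool_pos: [0.6165, 0.085, 0.122]
tool_rot: [-0.0, 0.998, -0.063, 0.0]
contact_force: [-1.3, 0.3, 4.3]
opening: 0.0003
gripper_force: 2.6
```

move_arm([
  [[0, 0, 0.001, 0, 1], [0, 0, 0.001, 0, 1], [0, 0, 0.001, 0, 1]],
])

```text
time_s: 4.73
tool_pos: [0.6164, 0.085, 0.1212]
tool_rot: [-0.0, 0.998, -0.063, 0.0]
contact_force: [-1.3, -0.5, 5.9]
opening: -0.0
gripper_force: 3.1
```

The seal resists at about 2 N/mm, as expected, so the lid is down. Next I retract, open the fingers to about 42 mm to straddle the handle and lip, and approach the bail from the front.

move_arm([
  [[0, 0, -0.03, 0, 1], [0, 0, -0.06, 0, 1], [-0.03, -0.002, -0.065, 0, 0.03], [-0.065, -0.002, -0.065, 0, 0.03], [-0.1, -0.002, -0.065, 0, 0.03]],
])

```text
time_s: 5.15
tool_pos: [0.5173, 0.0995, 0.1859]
tool_rot: [-0.0, 0.998, -0.063, 0.001]
contact_force: [-0.6, -0.5, -0.6]
opening: 0.0135
gripper_force: 0.0
```

move_arm([
  [[0, 0, 0, 0, 0.03], [0, 0, 0, 0, 0.03], [0, 0, 0, 0, 0.03], [0, 0, 0, 0, 0.03]],
])

```text
time_s: 5.48
tool_pos: [0.5193, 0.0993, 0.1857]
tool_rot: [-0.0, 0.998, -0.063, 0.001]
contact_force: [0.7, -0.1, 0.1]
opening: 0.038
gripper_force: 0.0
```

```bash
python3 - <<'E'
from h import *
tip()
c=cam("wrist");cv2.imwrite("pics/w2.png",c["color"]);W=pts(c)
d=W[...,:2]-C0;cs,n=np.cos(PSI),np.sin(PSI)
L=np.dstack([cs*d[...,0]+n*d[...,1],-n*d[...,0]+cs*d[...,1],W[...,2]])*1000;np.save("w2.npy",L)
g=(L[...,0]<-98)&(L[...,0]>-190)&(abs(L[...,1])<35)&(L[...,2]>60)&(L[...,2]<160)
for zlo in range(60,160,10):
    q=L[g&(L[...,2]>=zlo)&(L[...,2]<zlo+10)]
    if len(q):print(zlo,len(q),np.percentile(q,[5,50,95],0).round().tolist())
t=arm.read_camera("top");cv2.imwrite("pics/t2.png",cv2.resize(t["color"][100:220,150:310],None,fx=3,fy=3));T=pts(t)
q=T[150:175,195:265];print("lid z",np.nanmedian(q[...,2]))
E
```

```text
t 5.48 tip case mm [-178.2   -0.3  174.7] yaw -7.3 F [ 0.7 -0.1  0.1] op 0.037973980703589205 j [-0.02  0.46  1.72 -0.    0.95  1.68]
60 18 [[-138.0, -19.0, 61.0], [-124.0, -17.0, 67.0], [-123.0, 18.0, 70.0]]
70 88 [[-135.0, -18.0, 73.0], [-127.0, 1.0, 79.0], [-123.0, 17.0, 80.0]]
80 983 [[-143.0, -20.0, 81.0], [-134.0, -1.0, 83.0], [-127.0, 19.0, 89.0]]
90 422 [[-147.0, -23.0, 91.0], [-143.0, -1.0, 95.0], [-139.0, 22.0, 100.0]]
100 453 [[-154.0, -23.0, 100.0], [-151.0, -1.0, 105.0], [-144.0, 22.0, 109.0]]
110 974 [[-163.0, -17.0, 113.0], [-104.0, 0.0, 115.0], [-98.0, 17.0, 119.0]]
120 1283 [[-174.0, -18.0, 121.0], [-166.0, -1.0, 123.0], [-105.0, 16.0, 130.0]]
130 566 [[-173.0, -26.0, 130.0], [-150.0, -0.0, 139.0], [-148.0, 24.0, 140.0]]
140 151 [[-152.0, -24.0, 140.0], [-150.0, -1.0, 140.0], [-149.0, 23.0, 141.0]]
lid z 0.11072821967768465
```

View pics/w2.png

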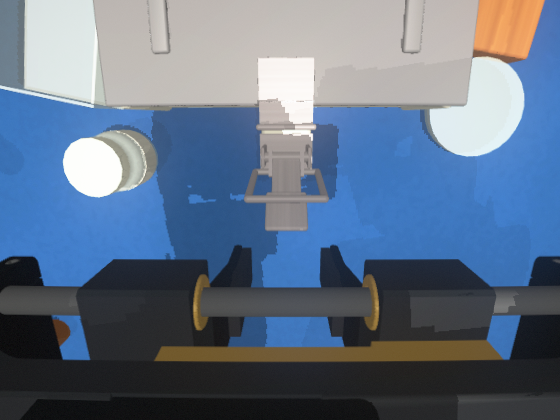

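The wrist view shows the lid shut with the keeper lip at (287,127). The bail bar (287,200) and handle (287,215) are centred between the open fingers. I lower the fingers either side of the handle and push the bail over.

move_arm([
  [[0, 0, 0.025, 0, 0.03], [0, 0, 0.045, 0, 0.03], [0, 0, 0.053, 0, 0.03], [0, 0, 0.053, 0, 0.03]],
])

```text
time_s: 5.92
tool_pos: [0.5166, 0.0993, 0.1305]
tool_rot: [0.0, 0.998, -0.063, -0.002]
contact_force: [-0.4, 0.3, -0.3]
opening: 0.042
gripper_force: 0.0
```

move_arm([
  [[0.006, 0, 0, 0, 0.03], [0.012, 0, 0, 0, 0.03], [0.017, 0, 0, 0, 0.03], [0.021, 0, 0, 0, 0.03], [0.025, 0, 0, 0, 0.03]],
])

```text
time_s: 6.33
tool_pos: [0.5435, 0.0963, 0.1334]
tool_rot: [-0.0, 0.998, -0.063, 0.001]
contact_force: [-0.6, -0.6, 0.3]
opening: 0.0424
gripper_force: 0.0
```

move_arm([
  [[0.003, 0, 0, 0, 0.03], [0.006, 0, 0, 0, 0.03], [0.009, 0, 0, 0, 0.03], [0.011, 0, 0, 0, 0.03], [0.013, 0, 0, 0, 0.03]],
])

```text
time_s: 6.75
tool_pos: [0.5552, 0.0947, 0.1325]
tool_rot: [-0.0, 0.998, -0.063, -0.0]
contact_force: [0.1, -0.2, 0.1]
opening: 0.0422
gripper_force: 0.0
```

```bash
cat >> h.py <<'E'
def look(name=None):
    tip()
    c=cam("wrist");W=pts(c);d=W[...,:2]-C0;cs,n=np.cos(PSI),np.sin(PSI)
    L=np.dstack([cs*d[...,0]+n*d[...,1],-n*d[...,0]+cs*d[...,1],W[...,2]])*1000
    if name: cv2.imwrite("pics/"+name,c["color"])
    g=(L[...,0]<-90)&(L[...,0]>-210)&(abs(L[...,1])<35)&(L[...,2]>40)&(L[...,2]<160)
    for zlo in range(40,160,8):
        q=L[g&(L[...,2]>=zlo)&(L[...,2]<zlo+8)]
        if len(q)>15:print(zlo,len(q),np.percentile(q,[5,50,95],0).round().tolist())
    return L
E
python3 - <<'E'
from h import *
look("w3.png")
E
```

```text
t 6.75 tip case mm [-141.9   -0.2  121.5] yaw -7.2 F [ 0.1 -0.2  0.1] op 0.04223949132194734 j [-0.03  0.58  1.68  0.    0.88  1.67]
48 490 [[-134.0, -17.0, 52.0], [-131.0, -1.0, 53.0], [-127.0, 16.0, 54.0]]
56 17 [[-131.0, -18.0, 59.0], [-128.0, -17.0, 61.0], [-125.0, 17.0, 64.0]]
64 30 [[-129.0, -19.0, 65.0], [-123.0, -17.0, 69.0], [-123.0, 19.0, 71.0]]
72 134 [[-129.0, -19.0, 73.0], [-127.0, -1.0, 79.0], [-123.0, 17.0, 80.0]]
80 897 [[-143.0, -20.0, 81.0], [-131.0, -1.0, 83.0], [-125.0, 19.0, 86.0]]
88 382 [[-144.0, -10.0, 90.0], [-141.0, -1.0, 93.0], [-139.0, 10.0, 96.0]]
96 545 [[-150.0, -11.0, 96.0], [-147.0, -0.0, 100.0], [-143.0, 9.0, 104.0]]
104 684 [[-157.0, -14.0, 105.0], [-154.0, -1.0, 109.0], [-150.0, 13.0, 112.0]]
112 2595 [[-159.0, -21.0, 113.0], [-98.0, -1.0, 114.0], [-91.0, 21.0, 116.0]]
120 758 [[-141.0, -24.0, 121.0], [-106.0, -1.0, 122.0], [-104.0, 24.0, 127.0]]
128 1579 [[-174.0, -26.0, 129.0], [-120.0, -1.0, 134.0], [-117.0, 25.0, 136.0]]
136 536 [[-143.0, -29.0, 136.0], [-131.0, 2.0, 139.0], [-118.0, 28.0, 143.0]]
144 482 [[-140.0, -29.0, 145.0], [-132.0, 21.0, 148.0], [-130.0, 29.0, 152.0]]
152 451 [[-133.0, -32.0, 152.0], [-131.0, -22.0, 156.0], [-130.0, 31.0, 160.0]]
```

View pics/w3.png

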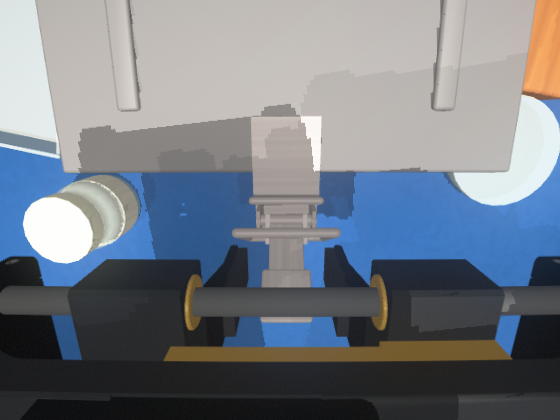

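The view shows the bail past upright, with its bar at (287,233), dropping toward the lip at (287,200). I lower the tips beside the lip and follow the arms forward.

move_arm([
  [[0, 0, 0.006, 0, 0.03], [0, 0, 0.008, 0, 0.03], [0.003, 0, 0.008, 0, 0.03], [0.006, 0, 0.008, 0, 0.03], [0.009, 0, 0.008, 0, 0.03]],
])

```text
time_s: 7.22
tool_pos: [0.5644, 0.0935, 0.1245]
tool_rot: [0.0, 0.998, -0.063, 0.0]
contact_force: [-0.2, 0.1, 0.4]
opening: 0.0422
gripper_force: 0.0
```

move_arm([
  [[0.002, 0, 0, 0, 0.03], [0.004, 0, 0, 0, 0.03], [0.005, 0, 0, 0, 0.03], [0.005, 0, 0, 0, 0.03]],
])

```text
time_s: 7.55
tool_pos: [0.5693, 0.0929, 0.1246]
tool_rot: [-0.0, 0.998, -0.063, 0.0]
contact_force: [-0.6, 0.1, -1.0]
opening: 0.0422
gripper_force: 0.0
```

```bash
python3 - <<'E'
from h import *
look("w4.png")
E
```

```text
t 7.55 tip case mm [-127.6   -0.3  113.6] yaw -7.3 F [-0.6  0.1 -1. ] op 0.04217757738620257 j [-0.03  0.61  1.65  0.    0.88  1.67]
48 17 [[-148.0, -19.0, 52.0], [-147.0, -17.0, 53.0], [-146.0, 18.0, 54.0]]
72 110 [[-134.0, -17.0, 77.0], [-127.0, -1.0, 79.0], [-126.0, 15.0, 80.0]]
80 1370 [[-143.0, -20.0, 81.0], [-134.0, -1.0, 83.0], [-127.0, 19.0, 87.0]]
88 566 [[-144.0, -11.0, 88.0], [-140.0, -1.0, 92.0], [-136.0, 10.0, 96.0]]
96 474 [[-149.0, -11.0, 96.0], [-146.0, -1.0, 99.0], [-143.0, 10.0, 102.0]]
104 16 [[-124.0, -26.0, 104.0], [-119.0, 22.0, 111.0], [-110.0, 22.0, 112.0]]
112 2854 [[-163.0, -23.0, 113.0], [-100.0, -0.0, 115.0], [-91.0, 23.0, 119.0]]
120 2561 [[-170.0, -25.0, 121.0], [-117.0, -1.0, 126.0], [-104.0, 24.0, 128.0]]
128 573 [[-171.0, -28.0, 128.0], [-118.0, -2.0, 130.0], [-105.0, 28.0, 135.0]]
136 484 [[-126.0, -30.0, 136.0], [-118.0, -0.0, 140.0], [-116.0, 29.0, 144.0]]
144 450 [[-119.0, -31.0, 144.0], [-117.0, -22.0, 148.0], [-116.0, 31.0, 152.0]]
152 575 [[-134.0, -33.0, 152.0], [-116.0, -21.0, 156.0], [-116.0, 32.0, 159.0]]
```

move_arm([
  [[0.001, 0, 0.0005, 0, 0.03], [0.002, 0, 0.001, 0, 0.03], [0.002, 0, 0.001, 0, 0.03]],
])

```text
time_s: 7.85
tool_pos: [0.5701, 0.0928, 0.1236]
tool_rot: [-0.0, 0.998, -0.063, -0.001]
contact_force: [-3.1, 1.4, 3.7]
opening: 0.0418
gripper_force: 1.5
```

move_arm([
  [[0.001, 0, 0.0005, 0, 0.03], [0.002, 0, 0.001, 0, 0.03], [0.002, 0, 0.001, 0, 0.03]],
])

```text
time_s: 8.1
tool_pos: [0.5723, 0.0925, 0.1222]
tool_rot: [-0.0, 0.998, -0.063, -0.001]
contact_force: [-2.8, 1.5, 0.6]
opening: 0.0423
gripper_force: 1.0
```

move_arm([
  [[0.001, 0, 0.0005, 0, 0.03], [0.002, 0, 0.001, 0, 0.03], [0.002, 0, 0.001, 0, 0.03]],
])

```text
time_s: 8.35
tool_pos: [0.5764, 0.092, 0.1216]
tool_rot: [0.0, 0.998, -0.063, 0.001]
contact_force: [0.2, 0.8, 0.7]
opening: 0.0424
gripper_force: 0.0
```

```bash
python3 - <<'E'
from h import *
look("w5.png")
E
```

```text
t 8.35 tip case mm [-120.6   -0.3  110.6] yaw -7.3 F [0.2 0.8 0.7] op 0.04243488442311895 j [-0.03  0.62  1.64 -0.    0.88  1.66]
72 154 [[-135.0, -17.0, 77.0], [-127.0, -1.0, 78.0], [-126.0, 16.0, 80.0]]
80 1415 [[-143.0, -20.0, 81.0], [-134.0, -1.0, 83.0], [-127.0, 19.0, 87.0]]
88 595 [[-143.0, -11.0, 88.0], [-140.0, -0.0, 92.0], [-133.0, 10.0, 96.0]]
96 38 [[-144.0, -23.0, 96.0], [-143.0, 3.0, 96.0], [-117.0, 22.0, 101.0]]
104 279 [[-158.0, -26.0, 108.0], [-156.0, -0.0, 111.0], [-107.0, 25.0, 112.0]]
112 3957 [[-163.0, -25.0, 113.0], [-102.0, -1.0, 116.0], [-91.0, 24.0, 119.0]]
120 1360 [[-166.0, -26.0, 120.0], [-109.0, -0.0, 122.0], [-104.0, 25.0, 127.0]]
128 400 [[-121.0, -29.0, 128.0], [-110.0, -0.0, 132.0], [-109.0, 28.0, 136.0]]
136 484 [[-118.0, -30.0, 136.0], [-110.0, -21.0, 139.0], [-109.0, 29.0, 143.0]]
144 526 [[-111.0, -32.0, 144.0], [-110.0, 21.0, 149.0], [-109.0, 31.0, 152.0]]
152 394 [[-128.0, -33.0, 152.0], [-109.0, -21.0, 154.0], [-109.0, 33.0, 159.0]]
```

View pics/w5.png

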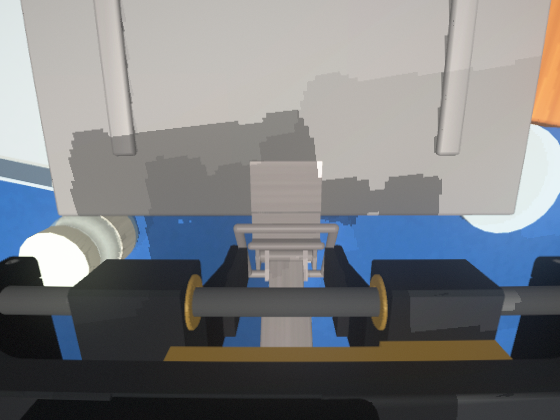

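The bar (287,229) now sits on the hinge side of the lip (287,243), and the force dropped off as it snapped in. I back off, close the fingers and check the bail is still hooked.

move_arm([
  [[-0.003, 0, 0, 0, 0.03], [-0.004, 0, -0.01, 0, 0.03], [-0.004, 0, -0.03, 0, 0.03], [-0.01, 0, -0.055, 0, 0.5], [-0.025, 0, -0.06, 0, 1]],
])

```text
time_s: 8.82
tool_pos: [0.5545, 0.095, 0.1859]
tool_rot: [-0.0, 0.998, -0.063, 0.005]
contact_force: [1.1, -0.2, 0.2]
opening: 0.0354
gripper_force: 0.0
```

move_arm([
  [[0, 0, 0, 0, 1], [0, 0, 0, 0, 1], [0, 0, 0, 0, 1], [0, 0, 0, 0, 1], [0, 0, 0, 0, 1]],
])

```text
time_s: 9.23
tool_pos: [0.5503, 0.0952, 0.1808]
tool_rot: [0.0, 0.998, -0.063, -0.001]
contact_force: [0.0, 0.1, 0.1]
opening: 0.0048
gripper_force: 0.0
```

```bash
python3 - <<'E'
from h import *
look("w6.png")
E
```

```text
t 9.23 tip case mm [-146.8   -0.4  169.8] yaw -7.3 F [0.  0.1 0.1] op 0.004822612049999936 j [-0.03  0.51  1.65  0.    0.98  1.67]
48 605 [[-145.0, -22.0, 52.0], [-127.0, -1.0, 53.0], [-122.0, 21.0, 54.0]]
56 26 [[-130.0, -19.0, 58.0], [-125.0, -0.0, 59.0], [-123.0, 19.0, 63.0]]
64 16 [[-126.0, -20.0, 65.0], [-123.0, -18.0, 69.0], [-122.0, 18.0, 71.0]]
72 109 [[-135.0, -18.0, 73.0], [-127.0, 1.0, 78.0], [-123.0, 17.0, 80.0]]
80 964 [[-143.0, -22.0, 81.0], [-134.0, -1.0, 83.0], [-126.0, 21.0, 87.0]]
88 445 [[-143.0, -26.0, 88.0], [-139.0, -0.0, 92.0], [-128.0, 25.0, 96.0]]
96 470 [[-150.0, -26.0, 96.0], [-146.0, -0.0, 100.0], [-118.0, 25.0, 104.0]]
104 577 [[-157.0, -26.0, 104.0], [-153.0, -0.0, 108.0], [-108.0, 25.0, 112.0]]
112 1904 [[-159.0, -25.0, 113.0], [-98.0, -0.0, 115.0], [-91.0, 25.0, 119.0]]
120 480 [[-169.0, -17.0, 120.0], [-106.0, -1.0, 122.0], [-98.0, 16.0, 126.0]]
128 56 [[-175.0, -3.0, 128.0], [-172.0, -0.0, 129.0], [-170.0, 2.0, 131.0]]
```

View pics/w6.png

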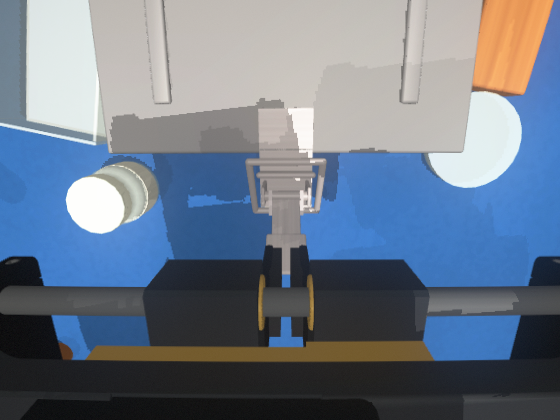

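The bar (287,162) stays hooked behind the lip (287,173). Next comes the lever.

move_arm([
  [[0, 0, 0.03, 0, 1], [0, 0, 0.05, 0, 1], [0, 0, 0.054, 0, 1], [0, 0, 0.054, 0, 1]],
])

```text
time_s: 9.62
tool_pos: [0.5492, 0.0953, 0.1259]
tool_rot: [0.0, 0.998, -0.063, -0.002]
contact_force: [-0.3, 1.3, -0.4]
opening: 0.0005
gripper_force: 0.0
```

move_arm([
  [[-0.003, 0, 0, 0, 1], [-0.006, 0, 0.003, 0, 1], [-0.009, 0, 0.005, 0, 1], [-0.011, 0, 0.007, 0, 1], [-0.013, 0, 0.009, 0, 1]],
])

```text
time_s: 10.03
tool_pos: [0.5385, 0.097, 0.1195]
tool_rot: [-0.0, 0.998, -0.063, 0.002]
contact_force: [1.7, -1.3, 1.6]
opening: 0.0005
gripper_force: 1.2
```

move_arm([
  [[-0.002, 0, 0.003, 0, 1], [-0.004, 0, 0.006, 0, 1], [-0.005, 0, 0.009, 0, 1], [-0.006, 0, 0.011, 0, 1], [-0.0065, 0, 0.012, 0, 1]],
])

```text
time_s: 10.45
tool_pos: [0.5306, 0.0979, 0.1062]
tool_rot: [-0.0, 0.998, -0.063, -0.0]
contact_force: [2.6, 0.6, 2.5]
opening: 0.0002
gripper_force: 1.5
```

```bash
python3 - <<'E'
from h import *
look("w7.png")
E
```

```text
t 10.45 tip case mm [-166.7   -0.2   95.2] yaw -7.3 F [2.6 0.6 2.5] op 0.00015791294535545442 j [-0.02  0.6   1.76  0.    0.78  1.67]
48 1329 [[-132.0, -20.0, 52.0], [-124.0, -1.0, 53.0], [-119.0, 19.0, 54.0]]
56 36 [[-130.0, -19.0, 57.0], [-125.0, 16.0, 60.0], [-123.0, 18.0, 64.0]]
64 44 [[-136.0, -19.0, 65.0], [-123.0, -17.0, 68.0], [-123.0, 18.0, 72.0]]
72 660 [[-145.0, -23.0, 75.0], [-140.0, 1.0, 78.0], [-125.0, 22.0, 80.0]]
80 2632 [[-152.0, -20.0, 80.0], [-137.0, -1.0, 83.0], [-127.0, 18.0, 87.0]]
88 693 [[-165.0, -26.0, 88.0], [-155.0, -1.0, 90.0], [-125.0, 25.0, 95.0]]
96 421 [[-157.0, -26.0, 97.0], [-123.0, -1.0, 101.0], [-117.0, 26.0, 104.0]]
104 1136 [[-157.0, -28.0, 105.0], [-99.0, -1.0, 111.0], [-91.0, 26.0, 112.0]]
112 3870 [[-155.0, -25.0, 112.0], [-100.0, -1.0, 115.0], [-91.0, 24.0, 119.0]]
120 837 [[-158.0, -17.0, 120.0], [-107.0, -1.0, 121.0], [-105.0, 15.0, 127.0]]
128 232 [[-157.0, -6.0, 129.0], [-156.0, -1.0, 133.0], [-155.0, 6.0, 136.0]]
136 107 [[-157.0, -6.0, 136.0], [-156.0, 0.0, 138.0], [-155.0, 5.0, 140.0]]
144 492 [[-175.0, -5.0, 145.0], [-171.0, 0.0, 146.0], [-167.0, 5.0, 150.0]]
152 57 [[-169.0, -5.0, 156.0], [-164.0, 5.0, 158.0], [-159.0, 5.0, 159.0]]
```

move_arm([
  [[-0.001, 0, 0.003, 0, 1], [-0.002, 0, 0.006, 0, 1], [-0.003, 0, 0.01, 0, 1], [-0.004, 0, 0.013, 0, 1], [-0.005, 0, 0.016, 0, 1]],
])

```text
time_s: 10.92
tool_pos: [0.5262, 0.0984, 0.0903]
tool_rot: [0.0, 0.998, -0.063, 0.001]
contact_force: [2.8, -0.5, 2.4]
opening: 0.0011
gripper_force: 1.5
```

move_arm([
  [[-0.002, 0, 0.002, 0, 1], [-0.005, 0, 0.004, 0, 1], [-0.008, 0, 0.007, 0, 1], [-0.01, 0, 0.009, 0, 1], [-0.012, 0, 0.012, 0, 1]],
])

```text
time_s: 11.33
tool_pos: [0.5128, 0.1001, 0.0783]
tool_rot: [0.0, 0.998, -0.063, -0.001]
contact_force: [1.8, 0.5, 3.5]
opening: 0.0005
gripper_force: 1.3
```

move_arm([
  [[-0.001, 0, 0.002, 0, 1], [-0.002, 0, 0.004, 0, 1], [-0.003, 0, 0.005, 0, 1], [-0.003, 0, 0.006, 0, 1], [-0.003, 0, 0.006, 0, 1]],
])

```text
time_s: 11.75
tool_pos: [0.5101, 0.1004, 0.0721]
tool_rot: [0.0, 0.998, -0.063, -0.001]
contact_force: [-0.0, 0.8, 1.7]
opening: 0.0004
gripper_force: 0.6
```

```bash
python3 - <<'E'
from h import *
tip()
E
```

```text
t 11.75 tip case mm [-187.4   -0.4   61.1] yaw -7.2 F [-0.   0.8  1.7] op 0.00038683422821263365 j [-0.02  0.65  1.82  0.    0.67  1.68]
```

Past dead centre. I press on in small steps until the hard stop is felt.

move_arm([
  [[0, 0, 0.001, 0, 1], [0, 0, 0.002, 0, 1], [0, 0, 0.002, 0, 1]],
])

```text
time_s: 12.0
tool_pos: [0.5107, 0.1003, 0.0703]
tool_rot: [0.0, 0.998, -0.063, -0.0]
contact_force: [0.1, -0.2, 1.2]
opening: 0.0004
gripper_force: 0.7
```

move_arm([
  [[0, 0, 0.001, 0, 1], [0, 0, 0.002, 0, 1], [0, 0, 0.002, 0, 1]],
])

```text
time_s: 12.25
tool_pos: [0.5112, 0.1003, 0.0687]
tool_rot: [0.0, 0.998, -0.063, 0.0]
contact_force: [-0.2, -1.0, 4.3]
opening: 0.0003
gripper_force: 1.9
```

move_arm([
  [[0, 0, 0.001, 0, 1], [0, 0, 0.001, 0, 1]],
])

```text
time_s: 12.42
tool_pos: [0.5113, 0.1003, 0.0684]
tool_rot: [0.0, 0.998, -0.063, 0.0]
contact_force: [-2.1, -0.9, 8.6]
opening: 0.0008
gripper_force: 4.4
```

move_arm([
  [[0, 0, 0.001, 0, 1], [0, 0, 0.001, 0, 1], [0, 0, 0.001, 0, 1]],
])

```text
time_s: 12.67
tool_pos: [0.5114, 0.1003, 0.0681]
tool_rot: [0.0, 0.998, -0.063, 0.001]
contact_force: [-2.9, -0.9, 13.3]
opening: 0.0006
gripper_force: 6.9
```

move_arm([
  [[0, 0, -0.01, 0, 1], [0, 0, -0.03, 0, 1], [0, 0, -0.06, 0, 1], [0, 0, -0.09, 0, 1], [-0.01, 0, -0.12, 0, 1]],
])

```text
time_s: 13.08
tool_pos: [0.5025, 0.1013, 0.1877]
tool_rot: [-0.0, 0.998, -0.063, 0.001]
contact_force: [0.5, 0.7, -0.3]
opening: 0.0004
gripper_force: 0.0
```

move_arm([
  [[-0.02, 0, -0.02, 0, 1], [-0.02, 0, -0.02, 0, 1], [-0.02, 0, -0.02, 0, 1]],
])

```text
time_s: 13.33
tool_pos: [0.4809, 0.1043, 0.2075]
tool_rot: [-0.0, 0.998, -0.063, 0.001]
contact_force: [-0.7, -0.7, 0.9]
opening: 0.0006
gripper_force: 0.0
```

```bash
python3 - <<'E'
from h import *
L=look("w8.png")
g=(abs(L[...,1])<12)&(L[...,0]<-145)&(L[...,0]>-200)&(L[...,2]>30)&(L[...,2]<110)
q=L[g];k=np.polyfit(q[:,0],q[:,2],1);print("handle pts",len(q),"slope deg",np.degrees(np.arctan(k[0])),"x min",q[:,0].min())
e=(abs(L[...,1])<100)&(L[...,0]>-85)&(L[...,0]<-60);print("lid z",np.nanmedian(L[...,2][e]))
E
```

```text
t 13.33 tip case mm [-2.169e+02 -1.000e-01  1.965e+02] yaw -7.2 F [-0.7 -0.7  0.9] op 0.0005538218153504221 j [-0.01  0.39  1.79  0.    0.96  1.68]
40 56 [[-150.0, -22.0, 45.0], [-109.0, 7.0, 47.0], [-102.0, 21.0, 48.0]]
48 1782 [[-189.0, -21.0, 49.0], [-118.0, -1.0, 52.0], [-103.0, 20.0, 54.0]]
56 637 [[-183.0, -15.0, 57.0], [-174.0, -1.0, 60.0], [-91.0, 14.0, 64.0]]
64 697 [[-166.0, -23.0, 64.0], [-155.0, -1.0, 69.0], [-91.0, 23.0, 71.0]]
72 719 [[-148.0, -26.0, 72.0], [-138.0, -1.0, 76.0], [-91.0, 26.0, 80.0]]
80 679 [[-135.0, -26.0, 80.0], [-130.0, 1.0, 82.0], [-91.0, 26.0, 86.0]]
88 197 [[-124.0, -31.0, 89.0], [-118.0, -20.0, 92.0], [-91.0, 31.0, 95.0]]
96 132 [[-118.0, -27.0, 97.0], [-114.0, 22.0, 100.0], [-111.0, 26.0, 104.0]]
104 1147 [[-109.0, -28.0, 107.0], [-94.0, -0.0, 110.0], [-90.0, 27.0, 111.0]]
112 876 [[-108.0, -24.0, 113.0], [-104.0, -0.0, 115.0], [-100.0, 22.0, 119.0]]
handle pts 1278 slope deg 23.99890740783073 x min -191.73985923339873
lid z 110.144974966695
```

View pics/w8.png

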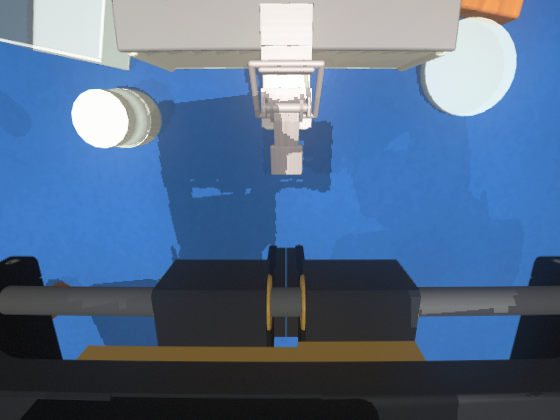

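The handle lies 24° below level (home is 25°) and stays there untouched, with its end at (287,165). The bar (287,64) is hooked behind the lip and the lid is tight. The jar and petri dish have not been disturbed, so I hand the job in.

```bash
python3 -c "
from plant import arm
print(arm.close_job())"
```

```text
the job is handed in; nothing more can be done
None
```

The specimen case is put away: lid on the seal, bail hooked behind the keeper lip, lever pressed to its stop and staying down by itself, and the arm clear; the highest force reading was about 14 N, after about 13 s.

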